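# Load the scan tray with T-nuts and slide it to the detent under the scanner

### The job

Pick up the scoop, shake its six T-nuts out over the two-bay tray so that all lie in the tray, spread about evenly with at least two in each bay, while the tray is still at its loading end, and stand the empty scoop upright on the table again. Then take the tray by its post and slide it along the rail towards the scanner until you feel the spring ball click into the notch; do not push through to the far side of the notch. Finish while holding the post with the tray resting in the notch for the scan, and leave the other things on the table alone.

Things in the scene. Friction and masses are not known exactly. Their poses are not given: they have to be found in the camera images.
- stage: fixed scan stage: aluminium base plate 130 x 540 x 12 mm lying on the table, two low steel rails on it along its y; a grey scanner head on a column (top about 350 mm, from 300 mm to 425 mm along +y, reaching x -60 to +100 mm) stands at its +y end. Origin: on the table under the rails; its y axis is the sliding direction towards the scanner; x points away from the robot at yaw 0
- carriage: the tray carriage (tray, tongue and post are one piece with it), sliding along the stage's y. Origin: on the table, straight below tray; axes as the stage's. Its travel runs from 120 mm on the -y side of the stage's origin (loading end) to 170 mm on the +y side; it starts within 50 mm of the loading end. Slides with about 1.5 N of friction; mass about 0.7 kg
- tray (a point): centre of the tray's floor (top face, 38 mm above the table), axes as the stage's. The aluminium tray is open on top: inside 110 mm along x, 156 mm along y, walls 4 mm thick, rim 30 mm above the floor. A rib 4 mm thick and 16 mm high along x through this point parts it into two bays, each 76 mm wide along y: one at +y, one at -y
- post (a point): black square upright post, 24 x 24 mm and 50 mm tall, fixed on the carriage at its loading end: 122 mm from tray along the stage's -y; gap to the tray's end wall 28 mm. This point: centre of its foot, 36 mm above the table, top at 86 mm; axes as the stage's. Grip here to slide the tray
- tongue (a point): midpoint of the notch: top of a steel tongue 30 x 36 mm on the carriage's -x side, 74 mm from tray along -x. Beneath it two round ribs 16 mm apart form the notch for the ball. Travels with the carriage
- clip: dark steel clip (46 x 40 x 28 mm) at the base plate's edge, with a 12 mm spring ball. Origin: centre of its underside, on the table, axes as the stage's. In the notch, tongue has its stage-y. The first rib meets the ball 17 mm before and resists with 6 to 8 N, fading over 9 mm; then the carriage is drawn in, and the second rib resists with 6 to 8 N. Let go within 5 mm, it centres itself
- scoop: aluminium scoop, 92 mm long (x), 60 mm wide (y): floor 4 mm, side walls 3 mm thick to 36 mm height, closed at -x, open mouth across the whole +x end (mouth edge at x = +46 mm, floor height 4 mm). A black grip bar 20 mm (x) x 60 mm (y) x 26 mm (z), centre 83 mm above the underside, bridges the walls at x = 0. Origin: centre of its underside; stands on the table, mass about 0.22 kg empty
- nut0: steel T-nut 20 x 16 x 15 mm (flange 8 mm high, narrower boss on top), 28 g; origin centre of its underside; starts in the scoop
- nut1: steel T-nut 20 x 16 x 15 mm (flange 8 mm high, narrower boss on top), 28 g; origin centre of its underside; starts in the scoop
- nut2: steel T-nut 20 x 16 x 15 mm (flange 8 mm high, narrower boss on top), 28 g; origin centre of its underside; starts in the scoop
- nut3: steel T-nut 20 x 16 x 15 mm (flange 8 mm high, narrower boss on top), 28 g; origin centre of its underside; starts in the scoop
- nut4: steel T-nut 20 x 16 x 15 mm (flange 8 mm high, narrower boss on top), 28 g; origin centre of its underside; starts in the scoop
- nut5: steel T-nut 20 x 16 x 15 mm (flange 8 mm high, narrower boss on top), 28 g; origin centre of its underside; starts in the scoop
- spray_can: white spray can, 56 mm diameter, 170 mm tall, origin centre of underside; leave alone
- bearing: steel bearing ring, 68 mm diameter, 18 mm high, lying flat; leave alone
- bracket: steel angle 90 x 45 x 40 mm, origin centre of underside; leave alone
- gauge_block: steel block 60 x 22 x 20 mm, origin centre of underside; leave alone
- mouse: round black mouse, 62 mm wide, 32 mm high; leave alone
Mind the look-alikes: they are no part of the job. Leave any blue or pink look-alike of the scoop alone.

How it is judged:
By the outcome, as a careful person would: the job done as asked, in the order asked, and still so for the second after the job is handed in, while the arm keeps its last pose, push and grip.
It also fails if it takes over 72 s, if anything falls off the work surface, if the arm or the gripper's body presses on something with over 40 N, if the wrist force passes 120 N, or if a joint passes its speed limit or range.

### The arm

A 6-joint arm with a two-finger parallel gripper is mounted at the origin on the work surface. World frame = base frame: x ahead of the robot, y to its left, z up, the work surface at z = 0. Lengths are in m, angles in rad, forces in N, time in s.
With the tool pointing down it reaches from about 0.35 to 0.775 m from the base axis. Payload 5.5 kg.
Tool frame: the origin (TCP) lies at the very end of the fingers, on their centre line; the grasp point (between the pads) lies 19 mm behind it; z points along the fingers, y is the line along which they close (so a half turn about z gives the same grasp; the last joint's range is limited). The gripper opens to 85 mm and grips with 20 to 120 N. Pads are 22 mm wide; open, the fingers measure 114 mm over their backs; the gripper's body (76 mm by 85 mm) begins 54 mm behind the grasp point. The pads swing forward as they close: fully open they stand 13 mm farther back than shut.
Start: joints at [-1.306, 0.313, 0.046, 1.304, 0, 1.431], TCP at [0.226, -0.529, 0.231] pointing down, gripper open.
Joint ranges: [-2.76, 2.76], [-0.86, 1.69], [-1.03, 1.26], [-2.2, 2.34], [-1.47, 1.5], [-3.14, 3.14]. Speed limits (rad/s): [2.57, 2.57, 3.14, 3.14, 3.14, 3.14].

### API

Orientations are given as a unit quaternion [w, x, y, z].
In Python, from workcell import env, viewer, nets gives the robot as it stands. The module is installed in compiled form; this text tells all that it offers.
- The arm moves only by the shell command python3 -m creep FILE [OPENING] [FORCE], which reads ROWS from the file FILE. ROWS is 1 to 8 rows, one to a line, with the numbers parted by spaces; each row has 6 numbers: dx, dy, dz in fractions of the full range, 1 being 1 m, then a rotation vector rx, ry, rz in parts of the range, where 1.0 means 90 degrees; each row is the pose to reach, as a shift and turn from the pose commanded when the command began, along the tool's axes at that moment; what a row does not reach only later rows make up. A row lasts 1/8 s, in which the tool goes at most 0.0625 m and 0.188 rad, less where a joint would pass 70% of its speed; a pose out of reach is approached as far as the arm can. OPENING is the finger opening in m, set as the command begins (- or left out keeps the last). The fingers move at their own pace and stop on an object; FORCE is the grip in N (left out, the last holds). Time passes only in rows, so rows that do not move let the fingers close. It prints the time, the measured TCP pose, the force, the opening and the grip force at its end. No shift or turn number may pass 1 either way. Input that does not fit is refused with a message, and nothing moves.
- env.get_state(): the state, without advancing time (a new reading comes with each control period).
- viewer.read_camera(name): name is "side" or "top" or "wrist"; returns a dict with "image" (384x512x3 uint8, red, green, blue), "K" (3x3 intrinsics, pixels), "R" (3x3) and "t" (3): a world point X has camera coordinates R X + t. Camera axes: x right, y down, z forward; pixel columns grow to the right and rows downward; lengths in m; the calibration is good to about 2 mm. The wrist camera is an equidistant fisheye: a pixel r from the principal point sees the ray r / f radians off the axis. A picture is of the moment at which its call begins. There is no depth.
- env.hand_in(): hands the job in; it is judged then, once.
Trained networks look in a picture, given as the dict that the camera call returned (one of the last four; its "shot" number tells which), for a name from the list of things; names that differ only in an ending like _2 or _b are one class to them, and where a whole thing is asked for, a point or a joint stands for the part that bears it (a point fixed in the world has none). Each returns a list of dicts, best first, with "confidence" (0 to 1); they miss things now and then, are a little off and sometimes report something else, mostly with a low value. They report only what shows in the picture. A call takes as long as a camera call. They do not tell look-alikes from the thing itself.
- nets.outline_of(label, picture): "region" (384x512 bool, what is visible of it) and "box" ([left, top, right, bottom] in pixels, round what is visible of it).
The state is a dict: "clock": time; "joint_pos": joint angles; "qvel": joint speeds; "tau": joint torques, N m; "tcp_pos": TCP position; "orientation": TCP orientation; "wrist_force": force on the tool from outside, world axes, zero at the start; "ft_torque": the same for the moment, N m; "finger_gap": finger opening in m; "grip_force": force on a finger pad.
Only numpy, scipy, OpenCV 4.12 (cv2) and the standard library are available. Lean on these libraries where they do the work, as an engineer would, in place of code of your own. Each camera call takes 0.05 s, during which the arm holds its last target. There are 200 camera calls.

## Working session

There is one attempt and no reset: what is moved stays moved. The work goes in short steps, Python scripts to look and compute and a shell command to move; the robot and the scene stay as the last step left them, time stands still between calls to the robot, and variables do not carry over. Pictures are saved under pics/ and viewed, at most 12 in all, crops included, and the job is handed in when it is done.

```bash
mkdir -p pics
cat > h.py <<'E'
import numpy as np, cv2
from workcell import env, viewer, nets
def ray(p,u,v):
    K=p["K"];R=np.array(p["R"]);t=np.array(p["t"])
    d=R.T@np.array([(u-K[0][2])/K[0][0],(v-K[1][2])/K[1][1],1]); return -R.T@t,d
def at(p,u,v,z):
    o,d=ray(p,u,v); return o+d*(z-o[2])/d[2]
def px(p,X):
    c=np.array(p["R"])@np.array(X)+np.array(p["t"]); q=np.array(p["K"])@c; return q[:2]/q[2]
def save(p,n,crop=None,s=1):
    im=p["image"][:,:,::-1]
    if crop: a,b,c,d=crop; im=im[b:d,a:c]
    cv2.imwrite("pics/"+n,cv2.resize(im,None,fx=s,fy=s,interpolation=cv2.INTER_CUBIC))
E
python3 - <<'E'
from h import *
ps={n:viewer.read_camera(n) for n in("top","side")}
im=np.hstack([ps[n]["image"] for n in ps])
save(ps["top"],"top.png",None,1.5); save(ps["side"],"side.png",None,1.5)
for n,p in ps.items():
    print(n,"cam",-np.array(p["R"]).T@p["t"])
    for l in("stage","carriage","tray","post","tongue","clip","scoop","nut0","spray_can","bearing","bracket","gauge_block","mouse"):
        for r in nets.outline_of(l,p)[:4]:
            ys,xs=np.nonzero(r["region"]); print(l,round(r["confidence"],2),np.round(r["box"]),round(xs.mean()),round(ys.mean()))
print(env.get_state())
E
```

```text
top cam [ 0.22628399 -0.04333229  1.69662427]
stage 0.75 [ 92. 103. 311. 178.] 200 147
stage 0.53 [326. 217. 340. 228.] 333 221
carriage 0.93 [236. 124. 305. 173.] 267 147
tray 0.93 [239. 125. 305. 175.] 268 147
post 0.98 [242. 128. 305. 172.] 267 147
tongue 0.85 [232. 127. 304. 169.] 267 147
scoop 0.97 [116. 257. 145. 282.] 129 267
scoop 0.89 [154. 237. 188. 260.] 170 248
scoop 0.75 [238. 125. 305. 172.] 267 147
nut0 0.58 [328. 214. 340. 230.] 332 222
spray_can 0.92 [352. 145. 376. 167.] 364 154
bearing 0.58 [228. 183. 247. 208.] 239 195
bracket 0.78 [271. 194. 301. 214.] 287 204
gauge_block 0.54 [328. 217. 339. 228.] 332 222
mouse 0.54 [362. 189. 384. 204.] 372 194
side cam [0.30850068 0.90971804 0.68598492]
stage 0.7 [ 98. 151. 234. 324.] 174 227
carriage 0.98 [188. 148. 237. 196.] 211 177
carriage 0.2 [248. 253. 251. 261.] 250 256
tray 0.82 [189. 152. 241. 197.] 211 177
post 0.98 [190. 150. 234. 197.] 211 178
tongue 0.75 [190. 151. 236. 196.] 211 177
clip 0.58 [213. 214. 232. 230.] 226 222
clip 0.38 [ 99. 151. 236. 323.] 174 226
scoop 0.92 [317. 284. 364. 341.] 339 311
scoop 0.85
[... 507 characters left out ...]
_pos': array([-1.30557259e+00,  3.13183169e-01,  4.60976251e-02,  1.30360629e+00,
       -3.24426137e-06,  1.43121426e+00]), 'qvel': array([-1.05188020e-03,  3.19589701e-04,  1.37514012e-03,  7.22942830e-05,
        2.90006255e-04,  4.86504053e-04]), 'tau': array([ 2.51693426e-03, -4.80466032e+01,  2.98803413e+01,  5.00493643e-04,
       -2.05883941e-05, -5.62800793e-06]), 'tcp_pos': array([ 0.2264676 , -0.52856378,  0.23133179]), 'orientation': array([5.22473924e-05, 9.79586365e-01, 2.01023758e-01, 1.66121253e-06]), 'wrist_force': array([ 0.26028547,  0.12885058, -0.04498513]), 'ft_torque': array([-0.01665375,  0.00657727, -0.04727969]), 'grip_force': 0.0, 'finger_gap': 0.08569786895444056}
```

View pics/top.png

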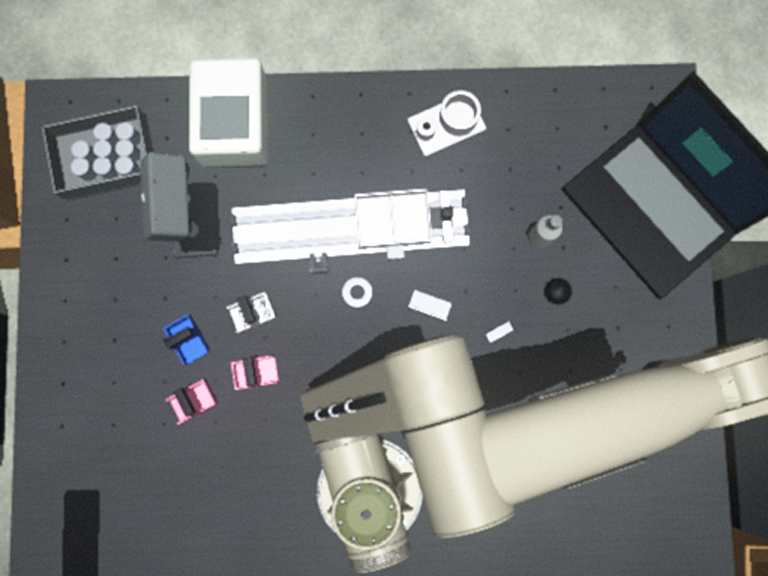

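View pics/side.png

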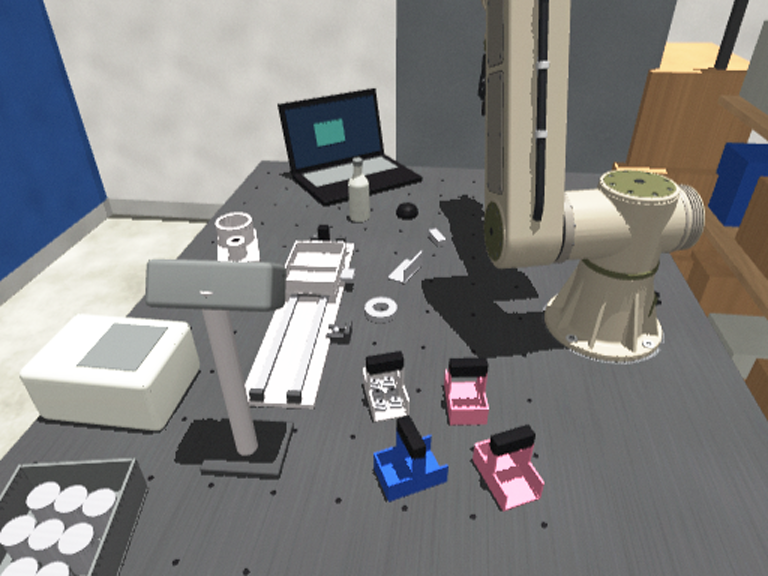

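The top view shows the bare aluminium scoop at (167,208) in original pixels. The look-alikes are blue at (123,227), pink at (170,248) and pink at (128,267). In the side view they are: aluminium (257,257), pink (311,261), blue (272,309), pink (339,311). I choose the aluminium scoop, which is the one holding nuts, and check it in a close crop.

Run:
```python
from h import *
t=viewer.read_camera("top"); s=viewer.read_camera("side")
a=cv2.resize(t["image"][185:230,140:195],(550,450),interpolation=cv2.INTER_CUBIC)
b=cv2.resize(s["image"][225:290,230:285],(250*55//65*2//2,250),interpolation=cv2.INTER_CUBIC)
c=cv2.resize(t["image"][115:190,145:320],None,fx=4,fy=4,interpolation=cv2.INTER_CUBIC)[:, :700]
out=np.zeros((600,760,3),np.uint8)
out[:300,:367]=cv2.resize(a,(367,300)); 
b=cv2.resize(b,(254,300)); out[:300,380:634]=b
out[300:600,:700]=c
cv2.imwrite("pics/c1.png",out[:,:,::-1])
# black bar in top
g=t["image"].astype(int).max(2)
r=[r for r in nets.outline_of("scoop",s)]
for x in r: print(x["confidence"],x["box"])
def T(u,v,z): return np.round(at(t,u,v,z)[:2],4)
for n,(u,v) in dict(stLL=(232/1.5,208/1.5),scoop=(166.5,208)).items(): print(n,T(u,v,.012))
print(t["K"],t["R"])
# masks for dark bar
m=np.zeros(g.shape,np.uint8); m[195:222,150:185]=(g[195:222,150:185]<40)
n,l,st,ce=cv2.connectedComponentsWithStats(m)
for i in range(1,n):
    if st[i,4]>8:
        ys,xs=np.nonzero(l==i); print(st[i],ce[i],T(*ce[i],.096),cv2.minAreaRect(np.c_[xs,ys].astype(np.float32)))
```

```text
0.95 [250.0, 275.1, 299.4, 338.9]
0.84 [298.3, 237.0, 325.5, 286.3]
0.81 [241.0, 238.0, 271.7, 283.6]
0.64 [316.4, 284.9, 365.0, 342.1]
stLL [0.6495 0.3018]
scoop [0.4068 0.262 ]
[[496.78242172   0.         256.05645211]
 [  0.         496.78242172 201.10625318]
 [  0.           0.           1.        ]] [[-2.58397268e-02 -9.99662610e-01 -2.64078676e-03]
 [-9.92951540e-01  2.59717408e-02 -1.15640421e-01]
 [ 1.15669991e-01 -3.65943613e-04 -9.93287632e-01]]
```

View pics/c1.png

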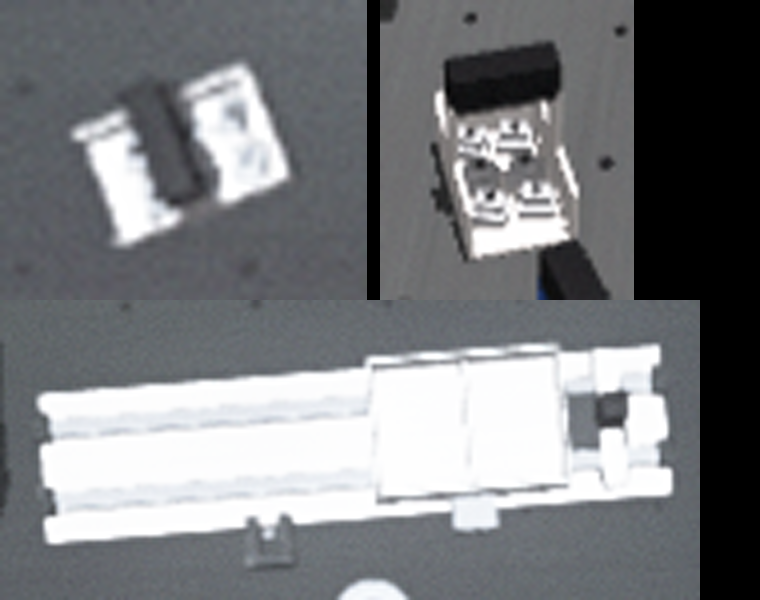

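The crop confirms the choice: a bare aluminium scoop holding nuts, with its mouth to the left in the top view (towards +y). The tray's rib lies at about (262,221), the post at (298,218) and the clip at (212,250) in top-view pixels. Next I compute poses from these.

```bash
cat >> h.py <<'E'
from scipy.spatial.transform import Rotation as Ro
def tgt(pos,xax,zax=(0,0,-1)):
    """tool pose: z along zax, x along xax"""
    z=np.array(zax,float);z/=np.linalg.norm(z); x=np.array(xax,float);x-=x@z*z;x/=np.linalg.norm(x)
    return np.array(pos,float),np.c_[x,np.cross(z,x),z]
def delta(T):
    s=env.get_state();q=s["orientation"];R=Ro.from_quat([q[1],q[2],q[3],q[0]]).as_matrix()
    d=R.T@(T[0]-s["tcp_pos"]); r=Ro.from_matrix(R.T@T[1]).as_rotvec()
    print("delta",np.round(d,4),np.round(r,4)); return d,r
E
python3 - <<'E'
from h import *
from scipy.optimize import least_squares
t=viewer.read_camera("top"); s=viewer.read_camera("side")
A=lambda u,v,z:at(t,140+u/6.67,185+v/6.67,z)
C=lambda u,v,z:at(t,145+u/4,115+v/4,z)
print("bar",A(168,143,.096))
lm=(A(75,130,.036)+A(120,243,.036))/2; rm=(A(245,65,.036)+A(287,180,.036))/2
print("ends",lm,rm,np.linalg.norm(lm-rm),"yaw",np.degrees(np.arctan2(*(lm-rm)[[1,0]])), "mid",(lm+rm)/2)
L=(C(40,395,.012)+C(45,540,.012))/2; Rr=(C(660,347,.012)+C(670,495,.012))/2
d=L-Rr; print("stage mid",(L+Rr)/2,np.linalg.norm(d),"yaw",np.degrees(np.arctan2(-d[0],d[1])))
print("rib",C(467,425,.054),"post",C(612,412,.086),"tongue",C(475,513,.036),"clip",C(270,545,.028))
tr=[C(*p,.068) for p in((370,362),(556,348),(565,488),(378,502))]
print("tray",np.mean(tr,0),[np.linalg.norm(tr[i]-tr[i-1]).round(3) for i in range(4)])
e=(tr[0]+tr[3]-tr[1]-tr[2]); print("tray yaw",np.degrees(np.arctan2(-e[0],e[1])))
# side checks
print("side px of bar", px(s,A(168,143,.096)), "crop bar approx",230+502/4.62,225+65/4.62)
p=C(612,412,.086); print("post side",px(s,p),"clip side",px(s,C(270,545,.028)))
b=A(168,143,.096)
delta(tgt([b[0],b[1],.25],[0.93,0.36,0]))
E
```

```text
bar [0.40298376 0.25096015 0.096     ]
ends [0.38856835 0.29761418 0.036     ] [0.41877667 0.21251699 0.036     ] 0.09029991041826393 yaw 109.54415308986678 mid [0.40367251 0.25506559 0.036     ]
stage mid [0.33948836 0.03476528 0.012     ] 0.5296030160584178 yaw 2.7877762068666785
rib [ 0.3499099  -0.06105838  0.054     ] post [ 0.35501484 -0.17878532  0.086     ] tongue [ 0.27765914 -0.06591929  0.036     ] clip [0.25569618 0.10597621 0.028     ]
tray [ 0.3490877  -0.06112645  0.068     ] [np.float64(0.115), np.float64(0.154), np.float64(0.115), np.float64(0.153)]
tray yaw 2.809434637995097
side px of bar [257.42614249 235.68739423] crop bar approx 338.65800865800867 239.06926406926408
post side [288.00213249 155.86376154] clip side [315.94443142 224.15892072]
delta [ 0.4692 -0.647  -0.0187] [0.0001 0.     0.0354]
```

Run:
```python
from h import *
t=viewer.read_camera("top"); s=viewer.read_camera("side")
C=lambda u,v,z:at(t,145+u/4,115+(v-300)/4,z)
L=(C(40,395,.012)+C(45,540,.012))/2; Rr=(C(660,347,.012)+C(670,495,.012))/2
d=L-Rr; print("stage mid",(L+Rr)/2,np.linalg.norm(d),"yaw",np.degrees(np.arctan2(-d[0],d[1])))
print("rib",C(467,425,.054),"post",C(612,412,.086),"tongue",C(475,513,.036),"clip",C(270,545,.028))
tr=[C(*p,.068) for p in((370,362),(556,348),(565,488),(378,502))]
print("tray",np.mean(tr,0),[np.linalg.norm(tr[i]-tr[i-1]).round(3) for i in range(4)])
e=(tr[0]+tr[3]-tr[1]-tr[2]); print("tray yaw",np.degrees(np.arctan2(-e[0],e[1])))
print("post side",px(s,C(612,412,.086)),"clip side",px(s,C(270,545,.028)))
delta(tgt([.403,.251,.25],[0.9425,0.334,0]))
delta(tgt([.403,.251,.25],[-0.9425,-0.334,0]))
```

```text
stage mid [0.598805   0.02942017 0.012     ] 0.5390579467787071 yaw 2.8404684951335386
rib [ 0.60323735 -0.06794247  0.054     ] post [ 0.60368398 -0.18764265  0.086     ] tongue [ 0.53112551 -0.07292525  0.036     ] clip [0.50958074 0.10198948 0.028     ]
tray [ 0.60026875 -0.06795614  0.068     ] [np.float64(0.119), np.float64(0.157), np.float64(0.12), np.float64(0.156)]
tray yaw 2.8625208669025324
post side [217.77193451 150.78762828] clip side [228.42510114 216.44097537]
delta [ 0.4693 -0.647  -0.0187] [0.0001 0.     0.0642]
delta [ 0.4693 -0.647  -0.0187] [-0.0000e+00  1.0000e-04 -3.0774e+00]
```

Careful with the scale: turns go in shares of 90 degrees. That gives: -1.5 rad is -0.9549.

```bash
echo '0.04 -0.035 -0.02 0 0 -0.1146
0.085 -0.07 -0.04 0 0 -0.2355
0.13 -0.11 -0.06 0 0 -0.3501
0.17 -0.145 -0.06 0 0 -0.4711
0.215 -0.18 -0.06 0 0 -0.5921
0.26 -0.22 -0.06 0 0 -0.713
0.3 -0.255 -0.06 0 0 -0.8276
0.34 -0.29 -0.06 0 0 -0.9549' > next.json && python3 -m creep next.json 0.085 60; python3 -c "
from h import *
delta(tgt([.403,.251,.25],[-0.9425,-0.334,0]));print(env.get_state()['joint_pos'])"
```

```text
clock: 2.75
tcp_pos: [0.4254, -0.1264, 0.2916]
orientation: [0.001, 0.582, 0.813, 0.0]
wrist_force: [0.7, -0.5, -0.1]
finger_gap: 0.0849
grip_force: 0.0
delta [0.3646 0.1003 0.0414] [-1.0000e-04  1.3000e-03 -1.5837e+00]
[-4.70139365e-01  4.46732449e-02 -1.35922038e-01  1.38905119e+00
 -7.54953503e-05  7.72984773e-01]
```

Converted, -1.48 rad is -0.9422.

```bash
echo '0.05 0.014 0.005 0 0 -0.1178
0.1 0.028 0.01 0 0 -0.2355
0.15 0.042 0.015 0 0 -0.3533
0.2 0.056 0.02 0 0 -0.4711
0.25 0.07 0.025 0 0 -0.5889
0.3 0.083 0.03 0 0 -0.7066
0.335 0.092 0.036 0 0 -0.8276
0.365 0.1 0.041 0 0 -0.9422' > next.json && python3 -m creep next.json; echo '0 0 0 0 0 -0.066' > next.json && python3 -m creep next.json; python3 -c "
from h import *
p=viewer.read_camera('wrist');save(p,'w1.png',None,1.4)
d=delta(tgt([.403,.251,.25],[-0.9425,-0.334,0]));print(env.get_state()['joint_pos'],p['K'])
print(-p['R'].T@p['t'],p['R'])
for r in nets.outline_of('scoop',p): print(r['confidence'],r['box'])
"
```

```text
clock: 3.75
tcp_pos: [0.4039, 0.2514, 0.2501]
orientation: [0.0, -0.119, 0.993, -0.0]
wrist_force: [-0.2, 0.3, 0.1]
finger_gap: 0.0851
grip_force: 0.0
clock: 3.88
tcp_pos: [0.4037, 0.2516, 0.2497]
orientation: [-0.0, -0.17, 0.985, 0.0]
wrist_force: [-0.5, 0.1, 0.4]
finger_gap: 0.085
grip_force: 0.0
delta [ 0.0008  0.0004 -0.0001] [-0.0001 -0.0006  0.0027]
[ 3.86875220e-01  1.15358752e-01 -1.59473884e-01  1.29653424e+00
 -5.27098753e-05  4.36292548e-02] [[297.31863964   0.         255.36830227]
 [  0.         297.31863964 190.31418641]
 [  0.           0.           1.        ]]
[0.33614755 0.22650996 0.39192947] [[-0.33486624  0.9422651   0.00104019]
 [ 0.90477757  0.32123509  0.27961682]
 [ 0.26313902  0.09457538 -0.96011112]]
0.9 [248.1, 27.8, 337.2, 95.5]
0.78 [364.1, 36.8, 444.4, 89.2]
0.62 [220.6, 137.7, 294.3, 207.3]
0.6 [1.1, 158.4, 340.7, 326.3]
0.27 [2.7, 62.3, 43.4, 117.1]
```

View pics/w1.png

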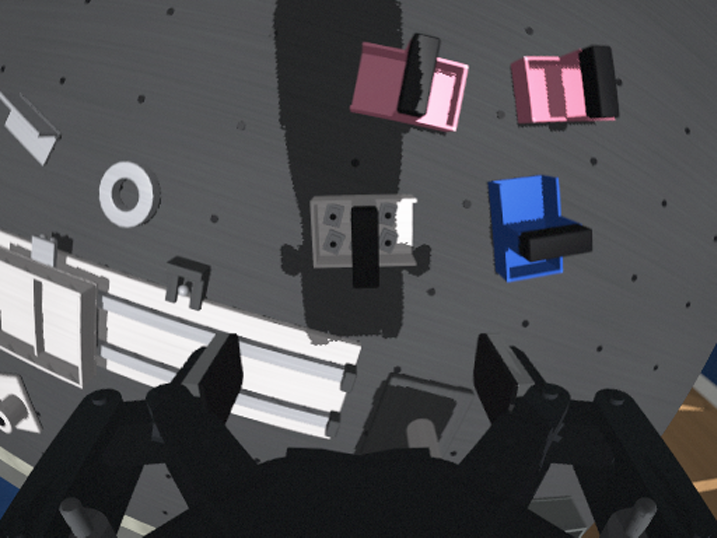

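The wrist view shows the aluminium scoop at (363,235), its mouth to the right, four nuts visible (two either side of the bar) and the fingers straddling its axis. I refine the bar position from this view.

```bash
cat >> h.py <<'E'
def fish(p,u,v,z):
    K=p["K"];x=(u-K[0][2])/K[0][0];y=(v-K[1][2])/K[1][1];r=np.hypot(x,y)+1e-12
    R=np.array(p["R"]);d=R.T@np.array([x/r*np.sin(r),y/r*np.sin(r),np.cos(r)]);o=-R.T@np.array(p["t"])
    return o+d*(z-o[2])/d[2]
E
python3 - <<'E'
from h import *
p=viewer.read_camera('wrist')
B=[fish(p,u/1.4,v/1.4,.096) for u,v in((352,206),(378,206),(378,287),(354,287))]
print(np.mean(B,0),[np.linalg.norm(B[i]-B[i-1]).round(3) for i in range(4)]); d=B[0]+B[1]-B[2]-B[3]; print("bar axis",np.degrees(np.arctan2(-d[1],-d[0])))
F=[fish(p,u/1.4,v/1.4,.036) for u,v in((312,197),(416,197),(416,266),(314,268))]
print(np.mean(F,0),[np.linalg.norm(F[i]-F[i-1]).round(3) for i in range(4)])
d=F[1]+F[2]-F[0]-F[3]; print("scoop yaw",np.degrees(np.arctan2(d[1],d[0])))
c=np.mean(B,0)
delta(tgt([c[0],c[1],.064],[-0.9425,-0.334,0]))
E
```

```text
[0.40211608 0.25508088 0.096     ] [np.float64(0.061), np.float64(0.019), np.float64(0.061), np.float64(0.018)]
bar axis 20.191923907980105
[0.40299497 0.25576908 0.036     ] [np.float64(0.064), np.float64(0.09), np.float64(0.062), np.float64(0.091)]
scoop yaw 109.86214512476093
delta [0.0002 0.0055 0.1862] [-0.0001 -0.0001 -0.0075]
```

Converted, -0.008 rad is -0.0051.

```bash
echo '0 0.0045 0.05 0 0 -0.0051
0 0.0045 0.1 0 0 -0.0051
0 0.0045 0.15 0 0 -0.0051
0 0.0045 0.186 0 0 -0.0051
0 0.0045 0.186 0 0 -0.0051' > next.json && python3 -m creep next.json; echo '0 0 0 0 0 0
0 0 0 0 0 0
0 0 0 0 0 0
0 0 0 0 0 0
0 0 0 0 0 0' > next.json && python3 -m creep next.json 0.0 100
```

```text
clock: 4.65
tcp_pos: [0.4006, 0.2526, 0.0621]
orientation: [-0.003, -0.169, 0.986, -0.001]
wrist_force: [0.3, -0.3, 0.5]
finger_gap: 0.0851
grip_force: 0.0
clock: 5.28
tcp_pos: [0.4034, 0.2548, 0.0651]
orientation: [0.001, -0.17, 0.985, 0.001]
wrist_force: [-1.8, 3.0, 5.3]
finger_gap: 0.0184
grip_force: 98.4
```

```bash
echo '0 0 -0.03 0 0 0
0 0 -0.08 0 0 0
0 0 -0.13 0 0 0
0 0 -0.175 0 0 0
0 0 -0.175 0 0 0' > next.json && python3 -m creep next.json
cat > pour.py <<'E'
from h import *
import sys
X=np.array([.9988,.0497,0]);Y=np.array([-.0497,.9988,0]);TR=np.array([.602,-.068,0])
def pour(th,mx,mz,my=0):
    """mouth edge at stage-x mx (from tray), height mz, tilt th deg"""
    a=np.radians(th); h=.046*np.cos(a)-.061*np.sin(a); v=-.046*np.sin(a)-.061*np.cos(a)
    pos=TR+X*(mx+h)+Y*my; pos[2]=mz-v   # mouth dir = -X
    x0=-Y; R0=np.c_[x0,np.cross([0,0,-1],x0),[0,0,-1]]
    return pos,R0@Ro.from_rotvec([a,0,0]).as_matrix()
if __name__=="__main__":
    T=pour(*map(float,sys.argv[1:])); print("pos",T[0]); delta(T); print(env.get_state()["joint_pos"].round(3))
E
python3 pour.py 0 -0.03 0.19; python3 pour.py 60 0.02 0.085
```

```text
clock: 5.9
tcp_pos: [0.4045, 0.2545, 0.2421]
orientation: [0.003, -0.17, 0.985, 0.0]
wrist_force: [0.6, 0.6, -4.5]
finger_gap: 0.0183
grip_force: 98.6
pos [ 0.6179808 -0.0672048  0.251    ]
delta [-0.0932 -0.3747 -0.0082] [-0.0039  0.0044 -1.2783]
[ 3.940e-01  1.170e-01 -1.760e-01  1.272e+00 -1.000e-03  5.200e-02]
pos [ 0.59218424 -0.06848843  0.15533717]
delta [-0.068  -0.3672  0.0873] [ 0.8918 -0.6614 -1.1549]
[ 3.940e-01  1.170e-01 -1.760e-01  1.272e+00 -1.000e-03  5.200e-02]
```

Converted, -0.52 rad is -0.331.

```bash
echo '-0.002 -0.008 0 0 0 -0.0255
-0.006 -0.025 0 0 0 -0.0764
-0.012 -0.05 -0.002 0 0 -0.1273
-0.02 -0.079 -0.004 0 0 -0.1783
-0.027 -0.108 -0.006 0 0 -0.2292
-0.034 -0.137 -0.008 0 0 -0.2801
-0.041 -0.166 -0.008 0 0 -0.331
-0.048 -0.195 -0.008 0 0 -0.382' > next.json && python3 -m creep next.json; python3 pour.py 0 -0.03 0.19
```

```text
clock: 6.9
tcp_pos: [0.5126, 0.0854, 0.2445]
orientation: [-0.002, -0.455, 0.89, 0.001]
wrist_force: [-0.7, 0.5, -3.7]
finger_gap: 0.019
grip_force: 98.5
pos [ 0.6179808 -0.0672048  0.251    ]
delta [ 0.0619 -0.1748 -0.0069] [ 0.0044 -0.0019 -0.6758]
[ 1.100e-02  2.060e-01 -6.400e-02  1.306e+00 -1.000e-03 -9.340e-01]
```

Converted, -0.676 rad is -0.4304.

```bash
echo '0.01 -0.027 0 0 0 -0.0573
0.02 -0.054 -0.002 0 0 -0.1146
0.03 -0.081 -0.004 0 0 -0.1719
0.04 -0.108 -0.006 0 0 -0.2292
0.049 -0.135 -0.006 0 0 -0.2865
0.056 -0.156 -0.006 0 0 -0.3438
0.061 -0.17 -0.006 0 0 -0.3947
0.062 -0.175 -0.006 0 0 -0.4304' > next.json && python3 -m creep next.json; python3 pour.py 0 -0.03 0.19; python3 pour.py 20 0.005 0.13;python3 pour.py 45 0.02 0.085
python3 - <<'E'
from h import *
t=viewer.read_camera("top"); s=viewer.read_camera("side"); w=viewer.read_camera("wrist")
out=np.zeros((540,780,3),np.uint8)
out[:540,:720]=cv2.resize(w["image"],(720,540))
a=cv2.resize(s["image"][90:210,170:290],(300,300),interpolation=cv2.INTER_CUBIC); out[240:540,480:780]=a
cv2.imwrite("pics/p1.png",out[:,:,::-1])
E
```

```text
clock: 7.9
tcp_pos: [0.6178, -0.0675, 0.2497]
orientation: [0.002, 0.724, -0.69, -0.002]
wrist_force: [0.4, 0.2, -3.4]
finger_gap: 0.0189
grip_force: 98.5
pos [ 0.6179808 -0.0672048  0.251    ]
delta [-0.0003 -0.0002 -0.0013] [ 0.0053  0.0008 -0.0014]
[-2.380e-01  4.080e-01  2.280e-01  1.396e+00 -1.000e-03 -1.857e+00]
pos [ 0.6293298  -0.06664008  0.20305418]
delta [-0.0003 -0.0118  0.0466] [ 0.3544  0.0006 -0.0016]
[-2.380e-01  4.080e-01  2.280e-01  1.396e+00 -1.000e-03 -1.857e+00]
pos [ 0.61138213 -0.06753315  0.16066043]
delta [-0.0002  0.0059  0.0891] [ 7.907e-01  2.000e-04 -1.700e-03]
[-2.380e-01  4.080e-01  2.280e-01  1.396e+00 -1.000e-03 -1.857e+00]
```

View pics/p1.png

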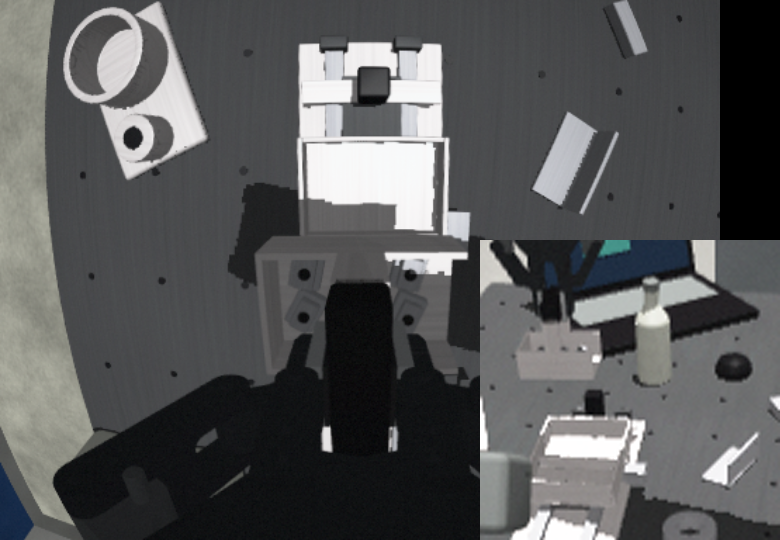

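The wrist view shows the scoop over the tray, mouth to the right (towards the robot), with the nuts in two lanes either side of its centre line, at rows 275 and 315. I tilt gently.

Converted, 0.72 rad is 0.4584.

```bash
echo '0 -0.004 0.015 0.0573 0 0
0 -0.008 0.03 0.1273 0 0
0 -0.01 0.042 0.191 0 0
0 -0.011 0.052 0.2546 0 0
0 -0.008 0.06 0.3056 0 0
0 -0.005 0.068 0.3565 0 0
0 -0.002 0.076 0.4074 0 0
0 0.002 0.083 0.4584 0 0' > next.json && python3 -m creep next.json; python3 pour.py 41 0.018 0.09;python3 pour.py 62 0.02 0.085; python3 pour.py 75 0.02 0.085
python3 - <<'E'
from h import *
w=viewer.read_camera("wrist");s=viewer.read_camera("side")
out=np.zeros((540,780,3),np.uint8)
out[:540,:720]=cv2.resize(w["image"],(720,540))
a=cv2.resize(s["image"][90:210,170:290],(300,300),interpolation=cv2.INTER_CUBIC); out[240:540,480:780]=a
cv2.imwrite("pics/p2.png",out[:,:,::-1])
E
```

```text
clock: 9.05
tcp_pos: [0.6143, -0.0657, 0.1682]
orientation: [-0.255, 0.677, -0.646, 0.242]
wrist_force: [-0.2, -0.4, -5.1]
finger_gap: 0.0187
grip_force: 98.8
pos [ 0.6146818  -0.06736896  0.166216  ]
delta [0.0017 0.0011 0.0017] [-0.0033 -0.0008 -0.0032]
[-0.369 -0.005 -0.783  0.118  0.27  -1.89 ]
pos [ 0.58975061 -0.06860953  0.15425335]
delta [ 0.0018  0.0278 -0.0058] [ 0.3632 -0.0014 -0.0031]
[-0.369 -0.005 -0.783  0.118  0.27  -1.89 ]
pos [ 0.57501662 -0.06934269  0.14522055]
delta [ 0.0019  0.0448 -0.0087] [ 0.5901 -0.0017 -0.0029]
[-0.369 -0.005 -0.783  0.118  0.27  -1.89 ]
```

View pics/p2.png

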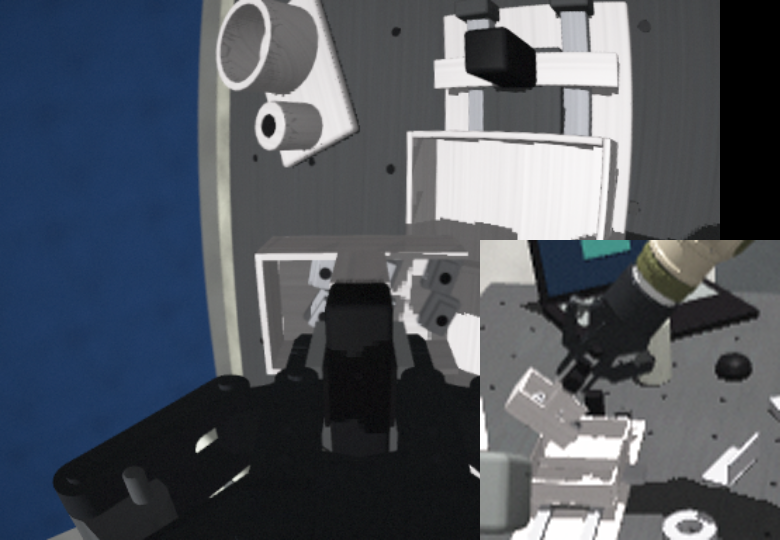

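At 41° the nuts are starting to slide but are still in the scoop. I tilt further in small steps.

Converted, 0.36 rad is 0.2292.

```bash
echo '0.001 0.004 0 0.0318 0 0
0.001 0.008 0 0.0637 0 0
0.001 0.012 -0.002 0.0955 0 0
0.001 0.016 -0.003 0.1273 0 0
0.001 0.02 -0.004 0.1592 0 0
0.001 0.024 -0.005 0.191 0 0
0.001 0.028 -0.006 0.2292 0 0' > next.json && python3 -m creep next.json; python3 pour.py 62 0.02 0.085; python3 pour.py 75 0.02 0.085
python3 - <<'E'
from h import *
w=viewer.read_camera("wrist");s=viewer.read_camera("side")
out=np.zeros((540,780,3),np.uint8)
out[:540,:720]=cv2.resize(w["image"],(720,540))
a=cv2.resize(s["image"][120:200,170:250],(400,400),interpolation=cv2.INTER_CUBIC); out[0:400,0:400]=a
cv2.imwrite("pics/p3.png",out[:,:,::-1])
E
```

```text
clock: 10.02
tcp_pos: [0.6311, -0.0847, 0.1862]
orientation: [-0.361, 0.634, -0.598, 0.332]
wrist_force: [0.2, -0.6, -1.9]
finger_gap: 0.019
grip_force: 99.1
pos [ 0.58975061 -0.06860953  0.15425335]
delta [-0.0184  0.0483 -0.0177] [ 0.0571  0.0185 -0.0014]
[-0.475  0.029 -1.023 -0.434  0.46  -1.864]
pos [ 0.57501662 -0.06934269  0.14522055]
delta [-0.0185  0.0637 -0.0256] [ 0.284   0.0183 -0.0035]
[-0.475  0.029 -1.023 -0.434  0.46  -1.864]
```

View pics/p3.png

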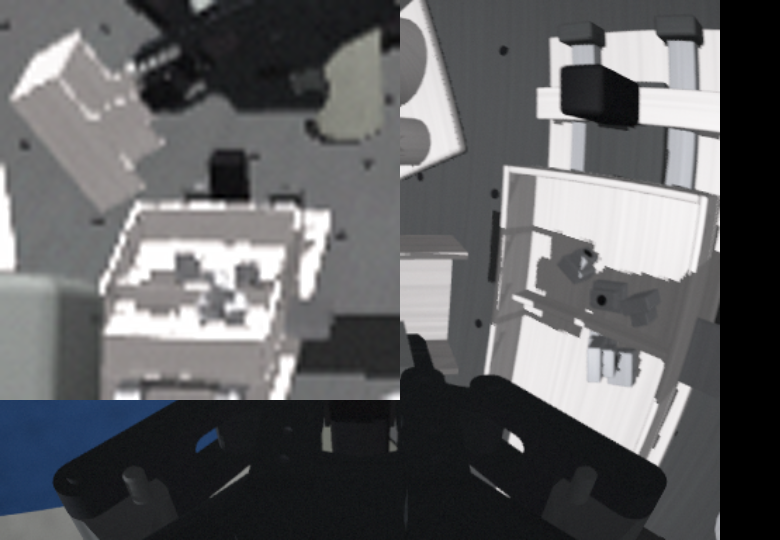

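In the wrist view about five or six nuts lie in the tray: three or so at (580–640,262–305) in the -y bay and at least two at (598–622,362) in the +y bay. The wrist force of -1.9 N suggests an empty scoop. I turn it upright and look straight down to count.

```bash
python3 pour.py 0 0.0 0.21
python3 - <<'E'
from h import *
# target expressed as pre-rotation: side position moved clear of tray for view
E
```

```text
pos [ 0.6479448 -0.0657138  0.271    ]
delta [-0.0196 -0.0812 -0.0287] [-1.0257  0.0157  0.0083]
[-0.476  0.03  -1.022 -0.435  0.459 -1.865]
```

Converted, -1.026 rad is -0.6532.

```bash
echo '-0.003 -0.014 -0.006 -0.0637 0 0
-0.006 -0.028 -0.012 -0.1592 0.0013 0.0006
-0.009 -0.042 -0.018 -0.2546 0.0025 0.0013
-0.012 -0.055 -0.022 -0.3501 0.0045 0.0025
-0.015 -0.068 -0.025 -0.4456 0.0064 0.0038
-0.018 -0.078 -0.028 -0.5411 0.0083 0.0051
-0.02 -0.081 -0.029 -0.6048 0.0095 0.0051
-0.02 -0.081 -0.029 -0.6532 0.0102 0.0051' > next.json && python3 -m creep next.json
python3 - <<'E'
from h import *
print(env.get_state()["joint_pos"].round(3))
delta(tgt([.4032,.2548,.21],[-0.9397,-0.342,0]))
E
```

```text
clock: 11.12
tcp_pos: [0.6466, -0.0633, 0.271]
orientation: [0.002, 0.725, -0.688, -0.001]
wrist_force: [0.0, -0.3, -2.6]
finger_gap: 0.0186
grip_force: 99.0
[-0.22   0.467  0.369  1.477 -0.002 -1.843]
delta [-0.3305  0.2262  0.0616] [ 0.0029 -0.003   1.2741]
```

Converted, 1.274 rad is 0.8111.

```bash
echo '-0.041 0.028 0 0.0006 -0.0006 0.1019
-0.083 0.056 0 0.0006 -0.0006 0.2037
-0.124 0.085 0.01 0.0006 -0.0006 0.3056
-0.165 0.113 0.02 0.0006 -0.0006 0.4074
-0.207 0.141 0.03 0.0006 -0.0006 0.5093
-0.248 0.17 0.04 0.0006 -0.0013 0.6112
-0.29 0.198 0.05 0.0013 -0.0019 0.713
-0.3305 0.226 0.06 0.0019 -0.0019 0.8111' > next.json && python3 -m creep next.json
python3 - <<'E'
from h import *
delta(tgt([.4032,.2548,.0655],[-0.9397,-0.342,0]))
t=viewer.read_camera("top"); s=viewer.read_camera("side")
out=np.zeros((560,780,3),np.uint8)
out[:300,:780]=cv2.resize(t["image"][122:177,202:345],(780,300),interpolation=cv2.INTER_CUBIC)
out[300:560,:400]=cv2.resize(s["image"][145:200,180:265],(400,260),interpolation=cv2.INTER_CUBIC)
out[300:560,410:780]=cv2.resize(s["image"][205:285,215:329],(370,260),interpolation=cv2.INTER_CUBIC)
cv2.imwrite("pics/p4.png",out[:,:,::-1])
for p in(t,s):
  for r in nets.outline_of("nut0",p): print(r["confidence"],r["box"])
E
```

```text
clock: 12.12
tcp_pos: [0.4021, 0.2559, 0.211]
orientation: [0.002, -0.171, 0.985, 0.0]
wrist_force: [0.9, 0.3, -2.2]
finger_gap: 0.0184
grip_force: 99.2
delta [-0.0002 -0.0013  0.1455] [-0.0004  0.0032 -0.0059]
```

View pics/p4.png

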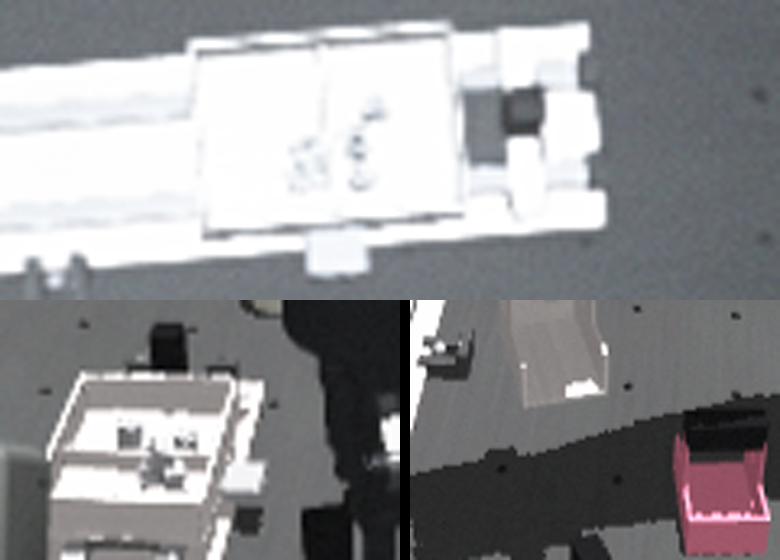

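The top view shows the nuts in both bays: about three right of the rib at (360–375,105–185) and two or three left of it at (305,150–190). The scoop reads about 2.2 N, which is empty. I set it down where it stood.

Converted, -0.005 rad is -0.0032.

```bash
echo '0 -0.001 0.04 0 0.0019 -0.0032
0 -0.001 0.08 0 0.0019 -0.0032
0 -0.001 0.11 0 0.0019 -0.0032
0 -0.001 0.13 0 0.0019 -0.0032
0 -0.001 0.14 0 0.0019 -0.0032
0 -0.001 0.143 0 0.0019 -0.0032
0 -0.001 0.143 0 0.0019 -0.0032' > next.json && python3 -m creep next.json
```

```text
clock: 13.2
tcp_pos: [0.4048, 0.2537, 0.0679]
orientation: [0.0, -0.175, 0.985, 0.0]
wrist_force: [0.6, -0.5, -1.8]
finger_gap: 0.0188
grip_force: 99.2
```

```bash
echo '0 0 0.0015 0 0 0
0 0 0.0015 0 0 0
0 0 0.0015 0 0 0' > next.json && python3 -m creep next.json; echo '0 0 0.0015 0 0 0
0 0 0.0015 0 0 0
0 0 0.0015 0 0 0' > next.json && python3 -m creep next.json
```

```text
clock: 13.58
tcp_pos: [0.4041, 0.2538, 0.066]
orientation: [0.0, -0.176, 0.984, 0.0]
wrist_force: [-0.0, 0.4, -2.7]
finger_gap: 0.0185
grip_force: 99.2
clock: 13.95
tcp_pos: [0.4041, 0.254, 0.0651]
orientation: [0.0, -0.176, 0.984, 0.0]
wrist_force: [-3.2, 0.6, 6.6]
finger_gap: 0.0187
grip_force: 100.1
```

```bash
echo '0 0 -0.0005 0 0 0
0 0 -0.0005 0 0 0
0 0 -0.0005 0 0 0
0 0 -0.0005 0 0 0
0 0 -0.0005 0 0 0' > next.json && python3 -m creep next.json 0.085 60; echo '0 0 -0.03 0 0 0
0 0 -0.08 0 0 0
0 0 -0.13 0 0 0
0 0 -0.19 0 0 0' > next.json && python3 -m creep next.json
python3 - <<'E'
from h import *
print(env.get_state()["joint_pos"].round(3))
# post: fingers close along stage x (post gap to tray 28mm along y) -> tool y along +-X
for s in(1,-1): delta(tgt([.604,-.188,.2],[s*-.0497,s*.9988,0]))
E
```

```text
clock: 14.58
tcp_pos: [0.404, 0.2537, 0.0646]
orientation: [-0.0, -0.175, 0.984, 0.0]
wrist_force: [0.7, 1.1, 0.7]
finger_gap: 0.0849
grip_force: 0.0
clock: 15.08
tcp_pos: [0.4034, 0.2534, 0.2557]
orientation: [-0.001, -0.175, 0.984, -0.0]
wrist_force: [1.8, -0.0, -0.4]
finger_gap: 0.0851
grip_force: 0.0
[ 0.392  0.117 -0.144  1.312  0.     0.039]
delta [-0.0359 -0.4835  0.0556] [-1.5000e-03 -1.3000e-03  1.8737e+00]
delta [-0.0359 -0.4835  0.0556] [ 1.2000e-03 -1.4000e-03 -1.2679e+00]
```

Careful with the scale: turns go in shares of 90 degrees. That gives: -1.268 rad is -0.8072.

```bash
echo '-0.008 -0.048 0 0 0 -0.1006
-0.016 -0.096 0 0 0 -0.2018
-0.025 -0.144 0 0 0 -0.3024
-0.034 -0.192 0 0 0 -0.4036
-0.045 -0.24 0 0 0 -0.5042
-0.06 -0.29 0 0 0 -0.6054
-0.075 -0.335 0 0 0 -0.706
-0.09 -0.36 0 0 0 -0.8072' > next.json && python3 -m creep next.json
python3 - <<'E'
from h import *
print(env.get_state()["joint_pos"].round(3))
p=viewer.read_camera("wrist");t=viewer.read_camera("top");s=viewer.read_camera("side")
out=np.zeros((540,800,3),np.uint8)
out[:540,:720]=cv2.resize(p["image"],(720,540))
out[300:540,560:800]=cv2.resize(s["image"][220:300,230:310],(240,240),interpolation=cv2.INTER_CUBIC)
cv2.imwrite("pics/p5.png",out[:,:,::-1])
for r in nets.outline_of("nut0",p): print(r["confidence"],r["box"])
delta(tgt([.604,-.188,.2],[.0497,-.9988,0]))
E
```

```text
clock: 16.08
tcp_pos: [0.6138, -0.0554, 0.254]
orientation: [0.0, 0.726, -0.688, -0.0]
wrist_force: [1.1, 0.4, 1.0]
finger_gap: 0.085
grip_force: 0.0
[-0.22   0.393  0.216  1.394 -0.    -1.844]
0.83 [268.5, 159.0, 288.6, 179.3]
0.78 [260.8, 133.9, 278.8, 149.0]
0.72 [242.6, 123.1, 263.2, 141.1]
0.62 [261.1, 158.1, 274.7, 176.3]
0.5 [286.5, 159.1, 299.4, 183.1]
0.43 [279.8, 135.9, 294.8, 150.8]
delta [0.1342 0.0149 0.0538] [ 0.0019  0.0007 -0.0022]
```

View pics/p5.png

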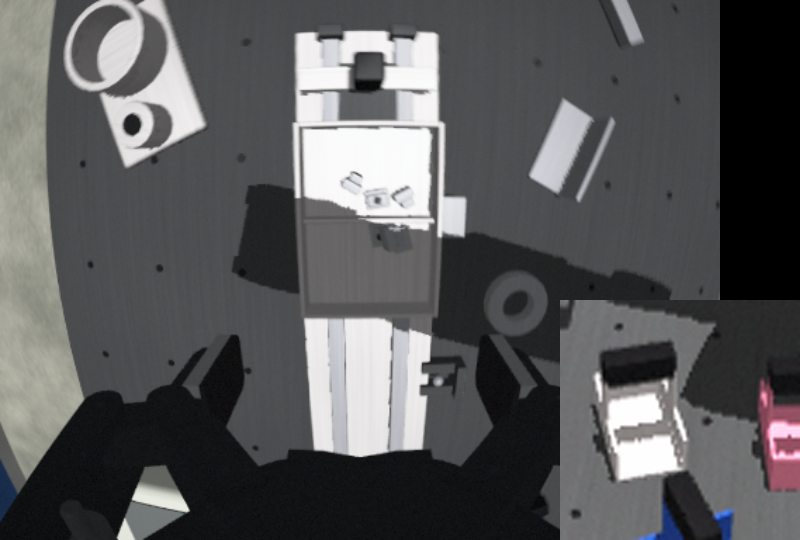

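The wrist view shows three nuts in the -y bay at (352,183), (377,198), (403,197) and three in the +y bay around (390,237); the networks agree on six. The inset shows the scoop upright and empty. I now measure tongue, clip and post.

Run:
```python
from h import *
p=viewer.read_camera("wrist");k=1.40625
f=lambda u,v,z:fish(p,u/k,v/k,z).round(4)
print("post top",f(369,66,.086),"foot?"); Y=np.array([-.0497,.9988,0])
tg=f(453,216,.038);cl=f(441,378,.028);ball=f(438,380,.02);rib=f(368,218,.054)
print(tg,cl,ball,rib,"slide",(cl-tg)@Y,(ball-tg)@Y)
g=p["image"].astype(int).max(2)
for nm,(a,b,c,d) in dict(post=(250,34,285,68),tongue=(312,136,336,172),clip=(296,250,334,286)).items():
    print(nm); print(g[b:d:2,a:c:2])
```

```text
post top [ 0.6106 -0.1878  0.086 ] foot?
[ 0.5294 -0.0718  0.038 ] [0.5191 0.0975 0.028 ] [0.52   0.1049 0.02  ] [ 0.6047 -0.0685  0.054 ] slide 0.16960875 0.17695514
post
[[240 241 240 239 241 242 236 242 242 243 244 244 241 244 244 157 221 222]
 [229  52  39  43  42  42  45  45  48  52  52 101 241 243 211 167 221 222]
 [172  42  56  59  63  63  65  70  73  75  77  35 240 242 219 162 222 222]
 [166  42  61  65  68  69  72  75  76  78  76  36 238 243 224 153 222 223]
 [163  21  66  67  68  72  74  76  78  78  78  35 236 243 228 146 222 221]
 [ 61  41  68  71  76  76  77  78  80  82  82  34  98 105 101 103 198 221]
 [ 64  47  71  75  75  79  81  80  84  84  83  36 214 216 211 232 233 231]
 [ 69  48  76  78  80  81  82  85  84  85  83  38 241 247 247 247 247 247]
 [ 66  50  79  81  84  85  84  85  87  87  87  42 237 245 245 245 245 246]
 [ 66  56  83  86  84  84  87  86  86  90  89  44 240 248 248 248 248 248]
 [ 66  51  44  65  64  66  67  67  68  69  71  39 245 247 248 248 248 248]
 [ 74  15  19  18  19  16  17  12  15  21  17 142 249 249 249 249 249 249]
 [ 82   9   9   8   9  15   
[... 2037 characters left out ...]
 139 148 108  32  31  29  29  47  82  81  77
   81]
 [236 234 233 237  87  31 132 180 190 134  33  31  27  31  59  79  81  79
   82]
 [236 200 114  83  32  30  98 172 177  54  31  34  33  27  71  80  79  81
   80]
 [236 126  53  57  59  62  67  69  71  75  73  75  77  27  78  80  81  84
   79]
 [235 121  80  79  81  81  78  77  81  79  77  79  77  27  80  79  81  80
   79]
 [235 111  82  84  82  79  81  82  82  80  82  82  75  30  80  77  80  83
   79]
 [235 187 144 147  76  77  75  75  76  76  74  75  73  45  81  78  82  80
   81]
 [234 232 234 226  80  81  79  79  80  78  81  81  79  66  83  79  78  78
   79]
 [234 232 233 214  79  81  80  80  80  81  79  80  79  78  77  78  80  81
   80]]
```

```bash
echo '0.05 0.005 0.01 0 0 0
0.1 0.01 0.02 0 0 0
0.134 0.014 0.04 0 0 0
0.134 0.014 0.054 0 0 0
0.134 0.014 0.054 0 0 0' > next.json && python3 -m creep next.json 0.06
python3 - <<'E'
from h import *
p=viewer.read_camera("wrist"); t=viewer.read_camera("top")
out=np.zeros((540,800,3),np.uint8)
out[:540,:720]=cv2.resize(p["image"],(720,540))
cv2.imwrite("pics/p6.png",out[:,:720,::-1])
print(env.get_state()["tcp_pos"])
E
```

```text
clock: 16.95
tcp_pos: [0.6044, -0.186, 0.1996]
orientation: [0.0, 0.725, -0.689, -0.002]
wrist_force: [-0.7, -0.0, 0.1]
finger_gap: 0.0597
grip_force: 0.0
[ 0.60556396 -0.18596447  0.2012777 ]
```

View pics/p6.png

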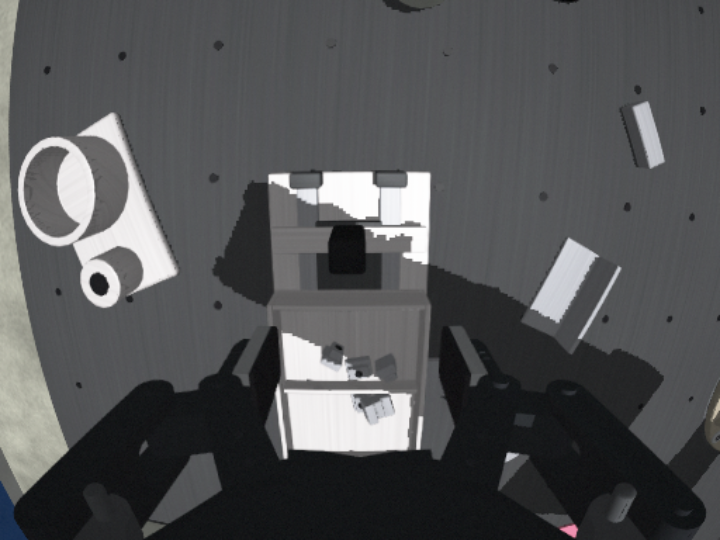

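In this view the post is at (347,250), slightly left (+x) of the finger midpoint at column 360. I measure its top face precisely.

Run:
```python
from h import *
p=viewer.read_camera("wrist"); g=p["image"].astype(int).max(2)
print(g[154:202:2,228:268:2])
print(fish(p,347/1.40625,240/1.40625,.086), env.get_state()["tcp_pos"])
```

```text
[[ 85 113 113 111 114 112 112 110 110 115 114 147 250 253 253 253 250 116
  120 116]
 [ 84 115 113 112 114  93  94  92  89  91  91  93  89  94  93  92  93  94
   92  92]
 [ 40  41  41  41  43  41  42  41  42  39  40  43  42  52  97  96 101 102
  103 106]
 [ 39  41  43  42  42  41  28  21  19  20  20  19  15  22  20  22 108 112
  115 114]
 [113 112 115 115 115  38  14  13  14  15  13  14  13  17  16  12 130 252
  253 253]
 [116 116 115 115 115  16  17  13  16  14  14  10  14  15  20  16  94 116
  252 253]
 [110 109 109 111 107  13  19  10  14  15  16  18   9  11  13  17  29 110
  110 249]
 [118 117 117 117  85  16  14   9  14  18  15  13  13  14  15  17  19 116
  115 115]
 [114 113 113 112  16  17  16  16  14  17  15  14  15  15  16  18  18 111
  108 110]
 [113 115 115 109  14  20  20  23  21  20  20  22  18  17  15  20  13 112
  112 113]
 [113 113 116 111  16  23  21  22  19  22  19  21  20  23  17  19  16 112
  113 114]
 [113 113 114 109  18  18  19  20  23  23  21  16  21  21  14  17  17 112
  114 112]
 [114 112 111 108  14  19  21  17  19  20  21  21  20  20  14  16  15 109
  108 
[... 316 characters left out ...]
0  16  20  17  43
   42  42]
 [ 39  41  40  40  14  17  15  21  14  22  18  18  17  21  22  19  14  40
   40  42]
 [ 41  40  41  40  16  10  20  18  20  17  19  18  19  19  19  16  16  42
   43  40]
 [ 38  42  41  42  18  19  13  17  14  17  17  21  20  15  14  17  21  40
   41  44]
 [ 39  41  41  39  35  27  24  24  19  26  27  29  26  28  29  27  42  40
   40  42]
 [ 39  42  43  40  40  42  38  40  38  41  43  39  42  41  40  40  44  42
   43  40]
 [ 41  41  40  40  35  41  42  40  39  39  44  38  38  40  39  38  41  39
   38  39]
 [ 40  41  40  41  37  40  41  40  40  42  39  40  40  42  38  40  40  41
   40  40]]
[ 0.61329288 -0.20079752  0.086     ] [ 0.60591921 -0.18611241  0.20164522]
```

Run:
```python
from h import *
p=viewer.read_camera("wrist")
print([fish(p,u,v,.086).round(4) for u,v in((248.5,182.5),(235.8,182.5),(261.5,182.5),(248.5,171),(248.5,194))])
c=fish(p,248.5,182.5,.086)
delta(tgt([c[0],c[1],.052],[.0497,-.9988,0]))
```

```text
[array([ 0.6117, -0.1901,  0.086 ]), array([ 0.6231, -0.1896,  0.086 ]), array([ 0.6   , -0.1907,  0.086 ]), array([ 0.6122, -0.2007,  0.086 ]), array([ 0.6112, -0.1794,  0.086 ])]
delta [ 0.004  -0.0052  0.1498] [-0.0011 -0.0006  0.0019]
```

```bash
echo '0.004 -0.0045 0.04 0 0 0
0.004 -0.0045 0.09 0 0 0
0.004 -0.0045 0.13 0 0 0
0.004 -0.0045 0.15 0 0 0
0.004 -0.0045 0.15 0 0 0' > next.json && python3 -m creep next.json; echo '0 0 0 0 0 0
0 0 0 0 0 0
0 0 0 0 0 0
0 0 0 0 0 0' > next.json && python3 -m creep next.json 0 60
```

```text
clock: 17.77
tcp_pos: [0.6093, -0.1901, 0.0494]
orientation: [0.001, 0.725, -0.689, -0.002]
wrist_force: [-0.1, 0.5, 0.5]
finger_gap: 0.06
grip_force: 0.0
clock: 18.27
tcp_pos: [0.6125, -0.1919, 0.0528]
orientation: [-0.001, 0.725, -0.689, 0.002]
wrist_force: [5.4, 0.4, 7.0]
finger_gap: 0.0232
grip_force: 60.3
```

```bash
echo '-0.006 0 0 0 0 0
-0.018 0 0 0 0 0
-0.036 0 0 0 0 0
-0.054 0 0 0 0 0
-0.072 0 0 0 0 0
-0.09 0 0 0 0 0
-0.108 0 0 0 0 0
-0.12 0 0 0 0 0' > next.json && python3 -m creep next.json;echo '-0.006 0 0 0 0 0
-0.01 0 0 0 0 0
-0.014 0 0 0 0 0
-0.014 0 0 0 0 0' > next.json && python3 -m creep next.json
```

```text
clock: 19.27
tcp_pos: [0.6059, -0.0718, 0.0528]
orientation: [-0.0, 0.725, -0.689, 0.002]
wrist_force: [2.5, -2.5, 7.7]
finger_gap: 0.023
grip_force: 60.7
clock: 19.77
tcp_pos: [0.6051, -0.0578, 0.0527]
orientation: [-0.001, 0.725, -0.689, 0.002]
wrist_force: [1.9, 0.6, 8.1]
finger_gap: 0.0234
grip_force: 60.8
```

```bash
(echo '-0.003 0 0 0 0 0
-0.006 0 0 0 0 0
-0.01 0 0 0 0 0
-0.01 0 0 0 0 0' > next.json && python3 -m creep next.json
echo '-0.002 0 0 0 0 0
-0.004 0 0 0 0 0
-0.004 0 0 0 0 0' > next.json && python3 -m creep next.json
echo '-0.001 0 0 0 0 0
-0.002 0 0 0 0 0
-0.002 0 0 0 0 0' > next.json && python3 -m creep next.json
echo '-0.001 0 0 0 0 0
-0.002 0 0 0 0 0
-0.002 0 0 0 0 0' > next.json && python3 -m creep next.json
echo '-0.001 0 0 0 0 0
-0.002 0 0 0 0 0
-0.002 0 0 0 0 0' > next.json && python3 -m creep next.json) | egrep 'tcp|wrist'
```

```text
tcp_pos: [0.6046, -0.0479, 0.0527]
wrist_force: [1.7, 0.4, 7.5]
tcp_pos: [0.6044, -0.0443, 0.0527]
wrist_force: [2.2, -0.2, 8.9]
tcp_pos: [0.6043, -0.0424, 0.0528]
wrist_force: [1.4, -0.8, 8.2]
tcp_pos: [0.6042, -0.0404, 0.0527]
wrist_force: [1.0, -1.6, 7.6]
tcp_pos: [0.6041, -0.0384, 0.0527]
wrist_force: [1.4, -1.0, 7.8]
```

```bash
(echo '-0.001 0 0 0 0 0
-0.002 0 0 0 0 0' > next.json && python3 -m creep next.json
echo '-0.001 0 0 0 0 0
-0.002 0 0 0 0 0' > next.json && python3 -m creep next.json
echo '-0.001 0 0 0 0 0
-0.002 0 0 0 0 0' > next.json && python3 -m creep next.json
echo '-0.001 0 0 0 0 0
-0.002 0 0 0 0 0' > next.json && python3 -m creep next.json) | egrep 'tcp|wrist'
```

```text
tcp_pos: [0.6039, -0.0366, 0.0527]
wrist_force: [1.0, -0.8, 8.7]
tcp_pos: [0.6039, -0.0346, 0.0527]
wrist_force: [0.6, -1.0, 8.1]
tcp_pos: [0.6037, -0.0326, 0.0527]
wrist_force: [1.0, -1.4, 7.7]
tcp_pos: [0.6037, -0.0313, 0.0528]
wrist_force: [1.2, -6.4, 8.0]
```

```bash
(echo '-0.001 0 0 0 0 0
-0.002 0 0 0 0 0' > next.json && python3 -m creep next.json
echo '-0.001 0 0 0 0 0
-0.002 0 0 0 0 0' > next.json && python3 -m creep next.json
echo '-0.001 0 0 0 0 0
-0.002 0 0 0 0 0' > next.json && python3 -m creep next.json
echo '-0.001 0 0 0 0 0
-0.002 0 0 0 0 0' > next.json && python3 -m creep next.json
echo '-0.001 0 0 0 0 0
-0.002 0 0 0 0 0' > next.json && python3 -m creep next.json) | egrep 'tcp|wrist'
```

```text
tcp_pos: [0.6036, -0.0303, 0.0528]
wrist_force: [1.2, -8.5, 8.0]
tcp_pos: [0.6035, -0.0284, 0.0528]
wrist_force: [0.6, -7.3, 7.9]
tcp_pos: [0.6034, -0.026, 0.0528]
wrist_force: [0.5, -4.8, 8.6]
tcp_pos: [0.6032, -0.0232, 0.0528]
wrist_force: [1.4, -2.4, 8.2]
tcp_pos: [0.6031, -0.0202, 0.0527]
wrist_force: [1.1, 0.2, 8.6]
```

```bash
(echo '-0.0005 0 0 0 0 0
-0.001 0 0 0 0 0' > next.json && python3 -m creep next.json
echo '-0.0005 0 0 0 0 0
-0.001 0 0 0 0 0' > next.json && python3 -m creep next.json
echo '-0.0005 0 0 0 0 0
-0.001 0 0 0 0 0' > next.json && python3 -m creep next.json
echo '-0.0005 0 0 0 0 0
-0.001 0 0 0 0 0' > next.json && python3 -m creep next.json) | egrep 'tcp|wrist'
```

```text
tcp_pos: [0.6029, -0.0185, 0.0527]
wrist_force: [1.5, 3.0, 9.4]
tcp_pos: [0.6029, -0.0172, 0.0527]
wrist_force: [1.3, 3.7, 9.0]
tcp_pos: [0.6028, -0.0161, 0.0527]
wrist_force: [0.8, 3.8, 8.9]
tcp_pos: [0.6028, -0.0154, 0.0527]
wrist_force: [1.9, 1.8, 8.8]
```

```bash
(echo '-0.0005 0 0 0 0 0
-0.0005 0 0 0 0 0' > next.json && python3 -m creep next.json
echo '-0.0005 0 0 0 0 0
-0.0005 0 0 0 0 0
-0.0005 0 0 0 0 0' > next.json && python3 -m creep next.json)| egrep 'clock|tcp|wrist'
python3 - <<'E'
from h import *
p=viewer.read_camera("side");t=viewer.read_camera("top")
out=np.zeros((560,760,3),np.uint8)
out[:280,:760]=cv2.resize(t["image"][115:185,145:335],(760,280),interpolation=cv2.INTER_CUBIC)
out[280:,:]=cv2.resize(p["image"][150:290,150:340],(760,280*1),interpolation=cv2.INTER_CUBIC)
cv2.imwrite("pics/p7.png",out[:,:,::-1])
E
```

```text
clock: 25.28
tcp_pos: [0.6028, -0.0152, 0.0527]
wrist_force: [0.8, 1.7, 9.1]
clock: 25.65
tcp_pos: [0.6028, -0.0151, 0.0527]
wrist_force: [2.0, -0.2, 8.8]
```

View pics/p7.png

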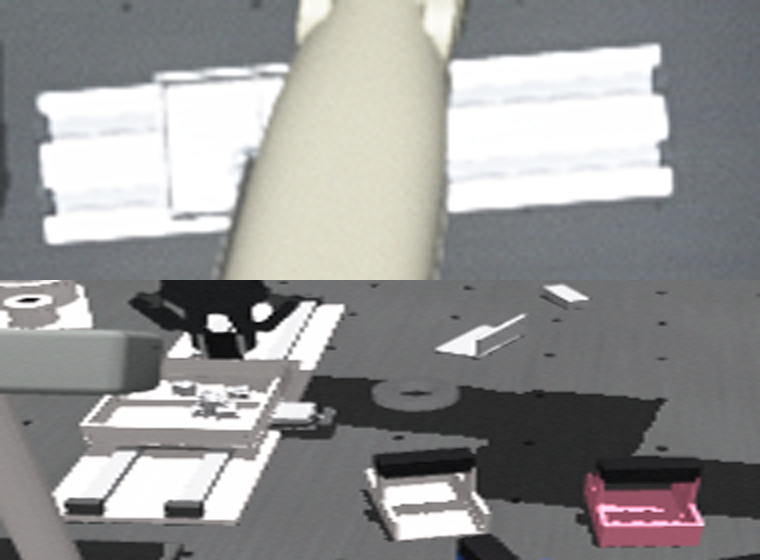

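The side view shows the tongue over the clip at (300,412), the nuts in both bays of the tray and the empty scoop upright at (425,495). The y force is about zero in the notch, so I hand in.

```bash
python3 -c "
from workcell import env
print(env.hand_in())"
```

```text
the job is handed in; nothing more can be done
None
```

The job is handed in, verdict not shown: three nuts are in each bay, the empty scoop stands upright where it was, and the gripper holds the post with the tray in the notch at about 26 s.

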